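# Throw the interlocked isolator levers in the order the lock permits

## Robot

A 6-joint arm with a two-finger parallel gripper is mounted at the origin on a cart in front of the work surface, level with it; the furniture and walls round the work are solid. World frame = base frame: x ahead of the robot, y to its left, z up, the work surface at z = 0. Lengths are in mm, angles in rad, forces in N, time in s.
With the tool pointing down it reaches from about 350 to 975 mm from the base axis. Payload 7.1 kg.
Tool frame: the origin (TCP) lies midway between the tips of the shut fingers; the grasp point (between the pads) lies 19 mm behind it (ctrl.grip_point_offset is the distance from the TCP to the grasp point, in mm); z points along the fingers, y is the line along which they close (so a half turn about z gives the same grasp; the last joint's range is limited). The gripper opens to 88 mm and grips with 3 to 60 N. Pads are 20 mm wide; open, the fingers measure 115 mm over their backs; the gripper's body (75 mm by 178 mm) begins 61 mm behind the grasp point.
Start: joints at [1.238, 0.423, 1.63, -0, 1.089, -0.019], TCP at [192.89, 594.473, 222.675] pointing down, gripper open.
Joint ranges: [-3, 3], [-0.9, 2.11], [0.09, 2.58], [-1.31, 4.45], [0.11, 2.69], [-2.54, 2.54]. Speed limits (rad/s): [2.39, 2.39, 3.01, 3.14, 3.14, 3.14].

## Interface

Orientations are given as a rotation vector (axis times angle).
In Python, from workcell import get_obs, optics, close_job, spotter, ctrl gives the robot as it stands. The module is installed in compiled form; this text tells all that it offers.
- The arm moves only by the tool move_arm, never from a script. Its argument "rows" is a list of rows, each a list of 5 numbers: the shift along the tool's x, y, z in cm, then the turn about the tool's z in degrees, then the opening in per cent of the stroke, from 0 (shut) to 100 (fully open). A call has 1 to 10 rows; each row shifts and turns the commanded pose from where the row before left it, along the tool's axes as they then stand; what a row does not reach is not made up. A row lasts 1/8 s, in which the tool goes at most 62.5 mm and 10.7 degrees, less where a joint would pass 70% of its speed; a pose out of reach is approached as far as the arm can. A call with a gripper value outside its range is refused whole. The fingers move at their own pace and stop on an object; the grip force is fixed at half the most. Time passes only in rows, so rows that do not move let the fingers close. It gives the time, the measured TCP pose, the force, the opening and the grip force at its end, in the units of the state.
- get_obs(): the state, without advancing time (a new reading comes with each control period).
- optics.get_image(name): name is "scene" or "side" or "wrist"; returns the picture (400x640x3 uint8, blue, green, red); there is no depth.
- optics.calibration(name): a dict with "camera_matrix" (3x3 intrinsics, pixels), "xyz" and "orientation" of the camera in the world. Camera axes: x right, y down, z forward; pixel columns grow to the right and rows downward; lengths in mm; the calibration is good to about 2 mm. A picture is of the moment at which its call begins: read the wrist's pose just before it. calibration takes no time and is no camera call; for the wrist camera it gives the pose at the moment of the call.
- close_job(): hands the job in; it is judged then, once.
Trained networks look in the newest picture that a camera, given by its name, has taken for a name from the list of things; names that differ only in an ending like _2 or _b are one class to them, and where a whole thing is asked for, a point or a joint stands for the part that bears it (a point fixed in the world has none). Each returns a list of dicts, best first, with "conf" (0 to 1); they miss things now and then, are a little off and sometimes report something else, mostly with a low value. They report only what shows in the picture. A call takes as long as a camera call.
- spotter.find_in(camera, label): "point" ([column, row] in pixels, amid what is visible of it).
- spotter.regions_of(camera, label): "region" (400x640 bool, what is visible of it) and "point" ([column, row] in pixels, amid what is visible of it).
The state is a dict: "t": time; "qpos": joint angles; "qvel": joint speeds; "joint_torque": joint torques, N m; "ee_pos": TCP position; "orientation": TCP orientation; "ft_force": force on the tool from outside, world axes, zero at the start; "moment": the same for the moment, N m; "width": finger opening in mm; "grasp_force": force on a finger pad.
Only numpy, scipy, OpenCV 4.12 (cv2) and the standard library are available. Lean on these libraries where they do the work, as an engineer would, in place of code of your own. Each camera call takes 0.05 s, during which the arm holds its last target. There are 200 camera calls.

## Task

Isolate the curing line for service: throw all three levers of the interlock bank fully home, away from you. The lock lets them go only in one order, which nobody knows beforehand, so feel for the lever that is free and back off from a blocked one: no lever may ever be pushed with more than 25 N. Leave the things lying on and around the bank where they are.

Things in the scene. Friction and masses are not known exactly. Their poses are not given: they have to be found in the camera images.
- interlock_bank: fixed lever bank: grey housing 128 deep (x), 276 wide (y), flat top 72 mm up; three levers in a row, at y = +75, 0, -75 mm. Origin: centre of its underside. x: away from the robot's side, the way levers are thrown; y: left. A hidden lock frees just one unthrown lever at a time; the order changes from start to start; only feel tells. A blocked one is loose for 5 mm, then springy.
- handle_left: left (+y of the bank) lever: black round grip 19 mm thick, 82 to 134 mm up its 8 mm stem from the pivot. Origin: on the pivot, 15 mm above the work surface; z up the stem. Leans 0.3 rad to the bank's -x, thrown 0.3 rad to +x: 68 mm of travel at 125 mm height. Moves at 3 to 5 N, stays where left. Sprung stem: the push grows 1 to 2 N per mm against the lock, 3 to 4 at the end stop.
- lever_left (a joint): angle of the left (+y of the bank) lever's crank (below the sprung stem), rad: 0 not thrown, leaning to the bank's -x (starts at 0 to 0.03); 0.6 fully home at its end stop to +x. Blocked, it stays below 0.13 (0.06 to 0.09 at a 10 N push). The lock frees the next lever once this one is past about 0.5.
- handle_mid: middle lever: black round grip 19 mm thick, 82 to 134 mm up its 8 mm stem from the pivot. Origin: on the pivot, 15 mm above the work surface; z up the stem. Leans 0.3 rad to the bank's -x, thrown 0.3 rad to +x: 68 mm of travel at 125 mm height. Moves at 3 to 5 N, stays where left. Sprung stem: the push grows 1 to 2 N per mm against the lock, 3 to 4 at the end stop.
- lever_mid (a joint): angle of the middle lever's crank (below the sprung stem), rad: 0 not thrown, leaning to the bank's -x (starts at 0 to 0.03); 0.6 fully home at its end stop to +x. Blocked, it stays below 0.13 (0.06 to 0.09 at a 10 N push). The lock frees the next lever once this one is past about 0.5.
- handle_right: right (-y of the bank) lever: black round grip 19 mm thick, 82 to 134 mm up its 8 mm stem from the pivot. Origin: on the pivot, 15 mm above the work surface; z up the stem. Leans 0.3 rad to the bank's -x, thrown 0.3 rad to +x: 68 mm of travel at 125 mm height. Moves at 3 to 5 N, stays where left. Sprung stem: the push grows 1 to 2 N per mm against the lock, 3 to 4 at the end stop.
- lever_right (a joint): angle of the right (-y of the bank) lever's crank (below the sprung stem), rad: 0 not thrown, leaning to the bank's -x (starts at 0 to 0.03); 0.6 fully home at its end stop to +x. Blocked, it stays below 0.13 (0.06 to 0.09 at a 10 N push). The lock frees the next lever once this one is past about 0.5.
- tape_amber: bystander: roll of amber tape 84 mm across, 19 mm high, lying flat left of the bank; origin centre of its underside
- gauge_block: bystander: small aluminium block with two pins, 36x80x32 mm, left of the bank; origin centre of its underside
- uv_meter: bystander: round white puck with a small display, 100 mm across, 16 mm high, right of the bank; origin centre of its underside
- hex_key: bystander: black hex key 35x93x6 mm, right of the bank; origin centre of its underside
- tweezers: bystander: steel tweezers 124 mm long, 9 mm high, lying along the near side of the bank; origin centre of its underside
- bolt_1: bystander: hex bolt 42 mm long, 16 mm high, lying loose on the left end of the bank's top, about 46 mm from the left lever; origin centre of its underside
- nut_plate: bystander: T-nut plate 14x40x8 mm, lying loose on the right end of the bank's top, about 46 mm from the right lever; origin centre of its underside

How it is judged:
By the outcome, as a careful person would: the job done as asked, in the order asked, and still so for the second after the job is handed in, with the robot touching nothing.
It also fails if it takes over 58 s, if anything falls off the work surface, if the arm or the gripper's body presses on something with over 40 N, if the wrist force passes 120 N, or if a joint passes its speed limit or range.

## Working session

There is one attempt and no reset: what is moved stays moved. The work goes in short steps, Python scripts to look and compute and a tool call to move; the robot and the scene stay as the last step left them, time stands still between calls to the robot, and variables do not carry over. Pictures are saved under pics/ and viewed, at most 10 in all, crops included, and the job is handed in when it is done.

Besides the shell and the picture viewer there is one more tool, called after "Emit:" as name([rows], argument=value, ...), one row to a line, values as JSON. move_arm: Moves the arm, as the interface text tells. Its arguments: {"type":"object","properties":{"rows":{"type":"array","items":{"type":"array","items":{"type":"number"}}}},"required":["rows"]}

```bash
mkdir -p pics; python3 - <<'E'
from workcell import get_obs, optics, spotter
import cv2,numpy as np
o=get_obs();print({k:np.round(v,3) for k,v in o.items()})
for n in("scene","side"):
    im=optics.get_image(n);cv2.imwrite(f"pics/{n}0.png",im)
    c=optics.calibration(n);print(n,np.round(c["camera_matrix"],1).tolist(),c["xyz"],c["orientation"])
    for l in("interlock_bank","handle_left","handle_mid","handle_right","bolt_1","nut_plate"):
        print(n,l,[(np.round(d["point"]),round(d["conf"],2)) for d in spotter.find_in(n,l)[:4]])
E
```

```text
{'t': np.float64(0.0), 'qpos': array([ 1.238,  0.424,  1.631, -0.   ,  1.089, -0.019]), 'qvel': array([-0.001,  0.   ,  0.001, -0.   , -0.001,  0.002]), 'joint_torque': array([-1.0000e-03, -5.4464e+01, -2.7366e+01,  6.4000e-02,  2.3000e-02,
       -0.0000e+00]), 'ee_pos': array([192.733, 593.959, 221.917]), 'orientation': array([-4.910e-01, -3.103e+00,  2.000e-03]), 'ft_force': array([0.159, 0.172, 0.509]), 'moment': array([ 0.003, -0.017, -0.008]), 'grasp_force': np.float64(0.0), 'width': np.float64(87.593)}
scene [[427.4, 0.0, 323.5], [0.0, 427.4, 201.6], [0.0, 0.0, 1.0]] [-213.13994575  540.87766603  488.2186997 ] [-1.09952513  2.06309799 -1.26403204]
scene interlock_bank [(array([329., 203.]), 0.56)]
scene handle_left [(array([308., 182.]), 0.72)]
scene handle_mid [(array([341., 179.]), 0.69)]
scene handle_right [(array([424., 205.]), 0.68), (array([370., 170.]), 0.48)]
scene bolt_1 [(array([287., 196.]), 0.57)]
scene nut_plate [(array([373., 171.]), 0.37)]
side [[425.6, 0.0, 318.2], [0.0, 425.6, 190.9], [0.0, 0.0, 1.0]] [  27.63884817 -510.91260571  557.38630769] [-2.05551727  0.67320478 -0.35474597]
side interlock_bank [(array([355., 223.]), 0.81)]
side handle_left [(array([297., 178.]), 0.69), (array([318., 174.]), 0.63), (array([319., 170.]), 0.3), (array([363., 207.]), 0.18)]
side handle_mid [(array([335., 188.]), 0.73)]
side handle_right [(array([363., 208.]), 0.66)]
side bolt_1 [(array([311., 176.]), 0.5), (array([356., 223.]), 0.49)]
side nut_plate [(array([394., 230.]), 0.73)]
```

View pics/scene0.png

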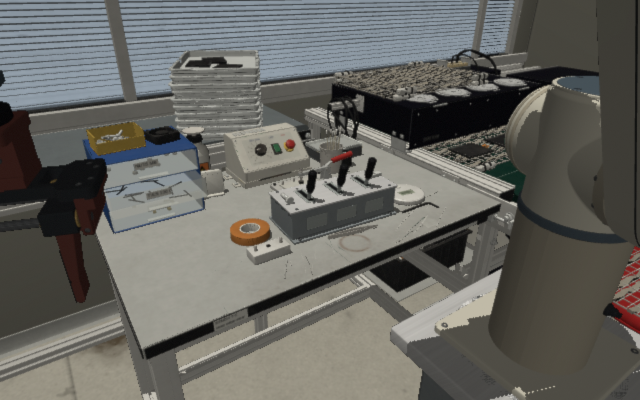

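View pics/side0.png

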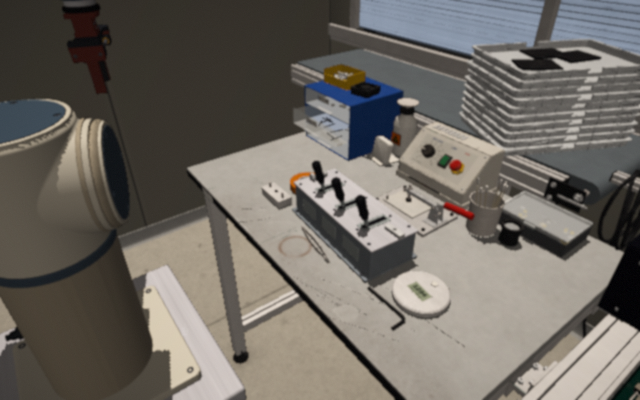

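Scene shows the grips at about (311,183), (344,172), (371,167); side at about (318,172), (338,190), (363,209). I triangulate these and zoom in.

```bash
cat > h.py <<'E'
from workcell import get_obs, optics, spotter
import cv2,numpy as np
from scipy.spatial.transform import Rotation as Ro
def ray(c,p):
    R=Ro.from_rotvec(c["orientation"]).as_matrix();d=R@np.linalg.inv(c["camera_matrix"])@[p[0],p[1],1]
    return np.array(c["xyz"]),d/np.linalg.norm(d)
def tri(obs):
    A=np.zeros((3,3));b=np.zeros(3)
    for c,p in obs:
        o,d=ray(c,p);M=np.eye(3)-np.outer(d,d);A+=M;b+=M@o
    X=np.linalg.solve(A,b)
    return X,[np.linalg.norm((np.eye(3)-np.outer(d,d))@(X-o)) for o,d in (ray(c,p) for c,p in obs)]
def plane(c,p,z):
    o,d=ray(c,p);return o+d*(z-o[2])/d[2]
def proj(c,X):
    R=Ro.from_rotvec(c["orientation"]).as_matrix();q=c["camera_matrix"]@(R.T@(np.array(X)-c["xyz"]));return q[:2]/q[2]
E
python3 - <<'E'
from h import *
cs,cd=optics.calibration("scene"),optics.calibration("side")
for a,b in(((311,183),(318,172)),((344,172),(338,190)),((371,167),(363,209))):
    print([np.round(v,1) for v in tri([(cs,a),(cd,b)])])
a=cv2.imread("pics/scene0.png")[145:245,260:410];b=cv2.imread("pics/side0.png")[150:290,285:425]
cv2.imwrite("pics/z.png",np.hstack([cv2.resize(a,(390,260),interpolation=2),cv2.resize(b,(400,400),interpolation=2)[:260]*0+cv2.resize(b,(400,400))[:260]]) )
cv2.imwrite("pics/z1.png",cv2.copyMakeBorder(np.hstack([cv2.copyMakeBorder(cv2.resize(a,None,fx=2.6,fy=2.6),0,140,0,0,0),cv2.resize(b,(400,400))]),0,0,0,0,0))
print(cv2.imread("pics/z1.png").shape)
E
```

```text
[array([468.2, 105.2, 115.6]), array([1.5, 1.5])]
[array([458.7,  24.6, 121. ]), array([2.6, 2.6])]
[array([457.3, -49.2, 117.5]), array([1.4, 1.4])]
(400, 790, 3)
```

View pics/z1.png

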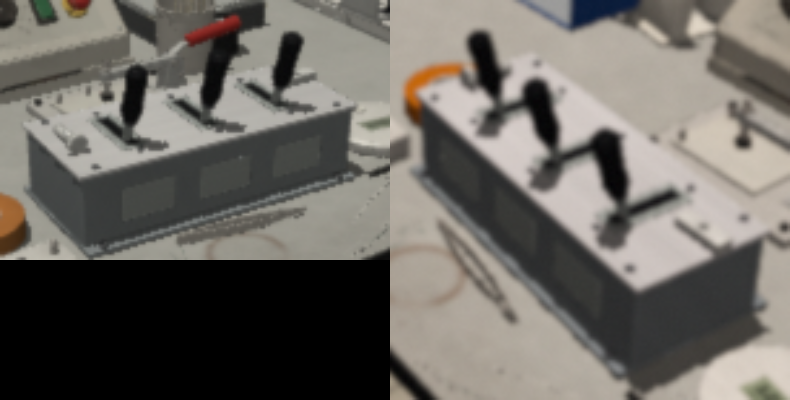

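Zoom shows bank top corners: in the scene near-left (291.5,214), far-left (269.6,193), near-right (395.4,186.5); in the side view (296,182), (330.5,169), (371.5,251.5), (417,232). Bolt lies left on the top, nut plate right, tweezers in front.

```bash
python3 - <<'E'
from h import *
from scipy.optimize import least_squares
cs,cd=optics.calibration("scene"),optics.calibration("side")
C={'nl':(-64,138),'fl':(64,138),'nr':(-64,-138),'fr':(64,-138)}
ob=[(cs,'nl',(291.5,214.2)),(cs,'fl',(269.6,193)),(cs,'nr',(395.4,186.5)),(cd,'fl',(330.5,169.3)),(cd,'nl',(296.2,182.2)),(cd,'nr',(371.5,251.5)),(cd,'fr',(417.3,232.3))]
P=[plane(c,p,72)[:2] for c,k,p in ob]
for q,(c,k,p) in zip(P,ob):print(k,np.round(q))
def T(v,l):
    c,s=np.cos(v[2]),np.sin(v[2]);return np.array([v[0]+c*l[0]-s*l[1],v[1]+s*l[0]+c*l[1]])
r=least_squares(lambda v:np.concatenate([T(v,C[k])-q for q,(c,k,p) in zip(P,ob)]),[500,25,0.])
v=r.x;print(v,np.round(r.fun,1))
for y in(75,0,-75):
  print('grip', T(v,(-108*np.sin(.3),y)), 15+108*np.cos(.3))
E
```

```text
nl [441. 169.]
fl [550. 160.]
nr [423. -96.]
fl [544. 161.]
nl [450. 161.]
nr [ 428. -108.]
fr [ 530. -118.]
[ 4.88796426e+02  2.67332279e+01 -5.89871004e-02] [ -7.6  -0.5  10.7   0.4  -6.5 -11.3  16.9  -0.1 -16.8   7.4 -10.9   0.7
  14.2   3.3]
grip [461.35722087 103.48433676] 118.17634082556545
grip [456.93575345  28.61477935] 118.17634082556545
grip [452.51428603 -46.25477805] 118.17634082556545
```

Bank ≈ (491, 27), yaw ≈ -0.065; the two methods agree to ~4 mm. After turning -14.3° about the tool's z, tool -x is the throw direction and tool +y is the bank's left. I stage in front of the left lever with the gripper shut.

Emit:
move_arm([
  [0,0,0,-7.15,0],
  [0,0,0,-7.15,0],
])

```text
t: 0.95
ee_pos: [192.9, 594.5, 222.7]
orientation: [0.094, 3.14, 0.0]
ft_force: [-0.3, 0.7, 0.3]
width: 71.3
grasp_force: 0.0
```

Emit:
move_arm([
  [-2.39,-4.72,0,0,0],
  [-2.39,-4.72,0,0,0],
  [-2.39,-4.72,0,0,0],
  [-2.39,-4.72,0,0,0],
  [-2.39,-4.72,0,0,0],
  [-2.39,-4.72,0,0,0],
  [-2.39,-4.72,0,0,0],
  [-2.39,-4.72,0,0,0],
  [-2.39,-4.72,0,0,0],
  [-2.39,-4.72,0,0,0],
])

```text
t: 2.2
ee_pos: [401.8, 106.5, 223.1]
orientation: [0.101, 3.139, 0.001]
ft_force: [1.2, 0.3, -0.2]
width: 0.7
grasp_force: 0.0
```

Emit:
move_arm([
  [0,0,0,0,0],
  [0,0,0,0,0],
])

```text
t: 2.45
ee_pos: [401.0, 108.1, 222.7]
orientation: [-0.103, -3.14, -0.0]
ft_force: [-0.6, 0.0, -0.7]
width: 0.2
grasp_force: 0.0
```

```bash
python3 - <<'E'
from h import *
c=optics.calibration("wrist");im=optics.get_image("wrist");cv2.imwrite("pics/w.png",im)
o=get_obs();print(o["t"],o["ee_pos"],np.round(Ro.from_rotvec(o["orientation"]).as_matrix(),3).tolist(),o["ft_force"],o["width"],c["xyz"])
E
```

```text
2.5 [400.82169377 108.67257737 222.68761001] [[-0.998, 0.064, -0.0], [0.064, 0.998, 0.0], [0.0, 0.0, -1.0]] [ 0.05576917 -0.53532426 -0.26332853] 0.5522536942136682 [326.60360152 112.48090636 384.74237987]
```

View pics/w.png

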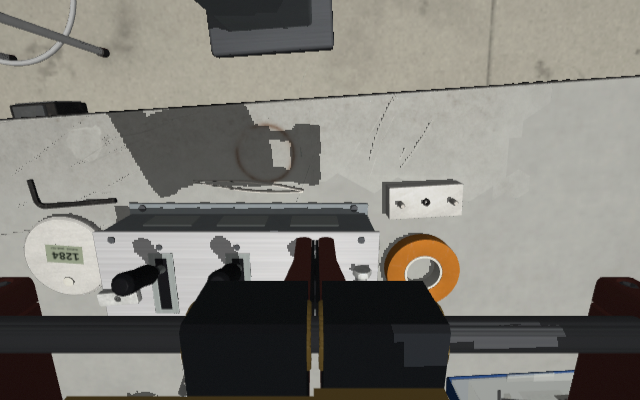

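Wrist view: bank's near top edge runs level from (95,232) to (380,232), so the yaw is right; the grips of right and mid are visible at (120,283), (217,275); tape and block are clear.

```bash
python3 - <<'E'
from h import *
c=optics.calibration("wrist")
for p,z in(((95,232),72),((380,232),72),((130,204),2),((368,204),2),((122,283),143),((237,266),95),((164,262),72),((237,260),72)):print(p,np.round(plane(c,p,z),1))
E
```

```text
(95, 232) [ 429.8 -103.5   72. ]
(380, 232) [447.3 168.2  72. ]
(130, 204) [ 421.9 -104.1    2. ]
(368, 204) [439.4 167.3   2. ]
(122, 283) [448.9 -43.5 143. ]
(237, 266) [463.   33.7  95. ]
(164, 262) [465.  -43.4  72. ]
(237, 260) [467.5  28.2  72. ]
```

Consistent with bank origin (494, 28); the tool is at bank (-98, +74), in line with the left lever. Lower and approach.

Emit:
move_arm([
  [0,0,3.6,0,0],
  [0,0,3.6,0,0],
  [0,0,3.4,0,0],
  [-1,0,0,0,0],
  [-1,0,0,0,0],
  [-0.5,0,0,0,0],
  [0,0,0,0,0],
])

```text
t: 3.38
ee_pos: [427.2, 106.7, 117.6]
orientation: [0.101, 3.138, 0.001]
ft_force: [0.3, 0.1, -0.0]
width: 0.4
grasp_force: 0.0
```

Emit:
move_arm([
  [-0.3,0,0,0,0],
  [-0.3,0,0,0,0],
  [0,0,0,0,0],
])

```text
t: 3.75
ee_pos: [432.3, 106.1, 116.8]
orientation: [0.101, 3.14, 0.0]
ft_force: [-0.8, 0.5, -0.3]
width: 0.4
grasp_force: 0.0
```

Emit:
move_arm([
  [-0.3,0,0,0,0],
  [-0.3,0,0,0,0],
  [0,0,0,0,0],
])

```text
t: 4.12
ee_pos: [438.3, 105.7, 116.7]
orientation: [0.101, 3.14, 0.0]
ft_force: [-0.8, 0.0, 1.1]
width: 0.7
grasp_force: 0.0
```

Emit:
move_arm([
  [-0.2,0,0,0,0],
  [-0.2,0,0,0,0],
  [0,0,0,0,0],
])

```text
t: 4.5
ee_pos: [442.2, 105.5, 116.7]
orientation: [0.101, 3.14, 0.0]
ft_force: [-0.9, 1.5, 0.7]
width: 0.7
grasp_force: 0.0
```

Emit:
move_arm([
  [-0.2,0,0,0,0],
  [-0.2,0,0,0,0],
  [0,0,0,0,0],
])

```text
t: 4.88
ee_pos: [445.3, 105.1, 116.5]
orientation: [-0.101, -3.138, 0.0]
ft_force: [-3.1, -0.1, 2.4]
width: 0.7
grasp_force: 2.0
```

Emit:
move_arm([
  [-0.2,0,0,0,0],
  [-0.2,0,0,0,0],
  [0,0,0,0,0],
])

```text
t: 5.25
ee_pos: [449.4, 104.8, 116.5]
orientation: [-0.101, -3.139, 0.0]
ft_force: [-5.5, 0.7, 3.0]
width: 1.0
grasp_force: 2.7
```

Emit:
move_arm([
  [-0.2,0,0,0,0],
  [-0.1,0,0,0,0],
  [0,0,0,0,0],
])

```text
t: 5.62
ee_pos: [451.5, 104.6, 116.3]
orientation: [-0.101, -3.137, 0.001]
ft_force: [-8.5, -0.0, 4.6]
width: 0.6
grasp_force: 3.8
```

Emit:
move_arm([
  [-0.2,0,0,0,0],
  [-0.1,0,0,0,0],
  [0,0,0,0,0],
])

```text
t: 6.0
ee_pos: [453.7, 104.3, 116.2]
orientation: [-0.101, -3.135, 0.001]
ft_force: [-9.5, 1.1, 6.2]
width: 0.1
grasp_force: 5.1
```

Force climbs steadily past 11 N total: left is blocked. Back off, go to the middle lever (now I know contact occurs at about 18 mm beyond the staging x).

Emit:
move_arm([
  [1.5,0,0,0,0],
  [1.5,0,0,0,0],
  [0,-3.75,0,0,0],
  [0,-3.75,0,0,0],
  [-0.7,0,0,0,0],
  [-0.7,0,0,0,0],
  [0,0,0,0,0],
])

```text
t: 6.88
ee_pos: [435.7, 31.4, 116.7]
orientation: [0.099, 3.14, -0.0]
ft_force: [-0.5, -1.5, 0.6]
width: 0.6
grasp_force: 0.2
```

Emit:
move_arm([
  [-0.3,0,0,0,0],
  [-0.2,0,0,0,0],
  [0,0,0,0,0],
])

```text
t: 7.25
ee_pos: [439.7, 30.7, 116.5]
orientation: [-0.1, -3.139, -0.0]
ft_force: [-4.5, 0.1, 1.8]
width: 0.4
grasp_force: 2.1
```

Emit:
move_arm([
  [-0.3,0,0,0,0],
  [-0.2,0,0,0,0],
  [0,0,0,0,0],
])

```text
t: 7.62
ee_pos: [445.5, 30.1, 116.7]
orientation: [0.101, 3.14, -0.0]
ft_force: [-3.7, 0.6, 2.6]
width: 0.3
grasp_force: 1.7
```

Emit:
move_arm([
  [-0.2,0,0,0,0],
  [-0.2,0,0,0,0],
  [0,0,0,0,0],
])

```text
t: 8.0
ee_pos: [449.4, 29.8, 116.7]
orientation: [0.101, 3.14, -0.0]
ft_force: [-3.5, -0.7, 1.1]
width: 0.5
grasp_force: 1.6
```

Emit:
move_arm([
  [-0.2,0,0,0,0],
  [-0.2,0,0,0,0],
  [0,0,0,0,0],
])

```text
t: 8.38
ee_pos: [453.5, 29.6, 116.7]
orientation: [0.101, 3.14, 0.0]
ft_force: [-3.9, -0.2, 2.5]
width: 0.4
grasp_force: 1.7
```

Emit:
move_arm([
  [-0.3,0,0,0,0],
  [-0.3,0,0,0,0],
  [0,0,0,0,0],
])

```text
t: 8.75
ee_pos: [459.6, 29.2, 116.7]
orientation: [0.101, 3.139, 0.0]
ft_force: [-3.6, 0.1, 3.5]
width: 0.3
grasp_force: 1.5
```

Middle is free. Throw it.

Emit:
move_arm([
  [-0.5,0,0,0,0],
  [-0.5,0,0,0,0],
  [-0.5,0,0,0,0],
  [-0.5,0,0,0,0],
  [-0.5,0,0,0,0],
  [-0.5,0,0,0,0],
  [-0.3,0,0,0,0],
  [0,0,0,0,0],
])

```text
t: 9.75
ee_pos: [492.1, 27.1, 116.4]
orientation: [-0.101, -3.14, -0.0]
ft_force: [-3.3, -0.4, -0.5]
width: 0.6
grasp_force: 1.3
```

Emit:
move_arm([
  [-0.3,0,0,0,0],
  [-0.3,0,0,0,0],
  [0,0,0,0,0],
])

```text
t: 10.12
ee_pos: [498.3, 26.7, 116.6]
orientation: [0.101, 3.14, -0.0]
ft_force: [-3.6, -1.0, -1.9]
width: 0.4
grasp_force: 1.5
```

Emit:
move_arm([
  [-0.2,0,0,0,0],
  [-0.1,0,0,0,0],
  [0,0,0,0,0],
])

```text
t: 10.5
ee_pos: [501.1, 26.5, 116.7]
orientation: [0.101, 3.14, -0.0]
ft_force: [-3.8, -0.8, -2.1]
width: 0.4
grasp_force: 1.6
```

Emit:
move_arm([
  [-0.2,0,0,0,0],
  [-0.1,0,0,0,0],
  [0,0,0,0,0],
])

```text
t: 10.88
ee_pos: [504.2, 26.3, 116.7]
orientation: [0.101, 3.14, 0.0]
ft_force: [-3.5, -1.0, -2.3]
width: 0.4
grasp_force: 1.7
```

Emit:
move_arm([
  [-0.1,0,0,0,0],
  [-0.1,0,0,0,0],
  [0,0,0,0,0],
])

```text
t: 11.25
ee_pos: [506.2, 26.2, 116.7]
orientation: [0.101, 3.14, 0.0]
ft_force: [-4.0, -0.4, -1.8]
width: 0.8
grasp_force: 1.8
```

Emit:
move_arm([
  [-0.1,0,0,0,0],
  [-0.1,0,0,0,0],
  [0,0,0,0,0],
])

```text
t: 11.62
ee_pos: [507.7, 26.1, 116.6]
orientation: [-0.101, -3.139, 0.0]
ft_force: [-4.5, 0.3, -1.4]
width: 0.4
grasp_force: 2.5
```

Emit:
move_arm([
  [-0.1,0,0,0,0],
  [-0.1,0,0,0,0],
  [0,0,0,0,0],
])

```text
t: 12.0
ee_pos: [508.7, 26.0, 116.3]
orientation: [-0.101, -3.137, 0.0]
ft_force: [-7.4, 0.5, 0.5]
width: 0.5
grasp_force: 3.5
```

Emit:
move_arm([
  [-0.1,0,0,0,0],
  [0,0,0,0,0],
])

```text
t: 12.25
ee_pos: [509.2, 25.9, 116.2]
orientation: [-0.101, -3.136, 0.0]
ft_force: [-8.1, -0.3, -0.1]
width: 0.5
grasp_force: 4.0
```

Emit:
move_arm([
  [-0.1,0,0,0,0],
  [-0.1,0,0,0,0],
  [0,0,0,0,0],
])

```text
t: 12.62
ee_pos: [510.3, 25.8, 115.9]
orientation: [-0.101, -3.134, 0.0]
ft_force: [-10.0, 0.4, 0.4]
width: 0.4
grasp_force: 5.1
```

Emit:
move_arm([
  [-0.1,0,0,0,0],
  [0,0,0,0,0],
])

```text
t: 12.88
ee_pos: [510.8, 25.8, 115.8]
orientation: [-0.101, -3.133, 0.0]
ft_force: [-11.6, 0.1, 0.5]
width: 0.7
grasp_force: 5.7
```

Middle is home against the stop (stroke 69 mm). Back off and try the right lever.

Emit:
move_arm([
  [1,0,0,0,0],
  [3,0,0,0,0],
  [3,0,0,0,0],
  [1.7,0,0,0,0],
  [0,-3.75,0,0,0],
  [0,-3.75,0,0,0],
  [-0.5,0,0,0,0],
  [-0.4,0,0,0,0],
  [0,0,0,0,0],
])

```text
t: 14.0
ee_pos: [432.1, -43.6, 116.8]
orientation: [0.099, 3.139, -0.0]
ft_force: [0.3, 0.4, 0.4]
width: 0.7
grasp_force: 0.0
```

Emit:
move_arm([
  [-0.3,0,0,0,0],
  [-0.3,0,0,0,0],
  [0,0,0,0,0],
])

```text
t: 14.38
ee_pos: [437.0, -44.2, 116.5]
orientation: [-0.1, -3.139, -0.0]
ft_force: [-3.1, -0.4, 1.9]
width: 0.7
grasp_force: 1.6
```

Emit:
move_arm([
  [-0.2,0,0,0,0],
  [-0.2,0,0,0,0],
  [0,0,0,0,0],
])

```text
t: 14.75
ee_pos: [441.3, -44.8, 116.6]
orientation: [-0.101, -3.14, -0.0]
ft_force: [-3.9, 0.0, 2.0]
width: 0.6
grasp_force: 1.8
```

Emit:
move_arm([
  [-0.2,0,0,0,0],
  [-0.2,0,0,0,0],
  [0,0,0,0,0],
])

```text
t: 15.12
ee_pos: [446.1, -45.1, 116.8]
orientation: [0.101, 3.139, -0.0]
ft_force: [-2.4, -0.1, 1.9]
width: 0.7
grasp_force: 1.2
```

Emit:
move_arm([
  [-0.2,0,0,0,0],
  [-0.2,0,0,0,0],
  [0,0,0,0,0],
])

```text
t: 15.5
ee_pos: [449.4, -45.3, 116.7]
orientation: [-0.101, -3.14, 0.0]
ft_force: [-3.5, 0.7, 2.2]
width: 0.3
grasp_force: 1.7
```

Emit:
move_arm([
  [-0.3,0,0,0,0],
  [-0.3,0,0,0,0],
  [0,0,0,0,0],
])

```text
t: 15.88
ee_pos: [455.9, -45.7, 116.7]
orientation: [0.101, 3.139, -0.0]
ft_force: [-2.8, -0.8, 1.9]
width: 0.7
grasp_force: 1.3
```

Right is free. Stop expected near x ≈ 502.

Emit:
move_arm([
  [-0.5,0,0,0,0],
  [-0.5,0,0,0,0],
  [-0.5,0,0,0,0],
  [-0.5,0,0,0,0],
  [-0.5,0,0,0,0],
  [-0.5,0,0,0,0],
  [-0.5,0,0,0,0],
  [-0.3,0,0,0,0],
  [0,0,0,0,0],
])

```text
t: 17.0
ee_pos: [493.3, -48.1, 116.5]
orientation: [-0.101, -3.14, -0.0]
ft_force: [-2.8, -0.5, -2.6]
width: 0.4
grasp_force: 1.4
```

Emit:
move_arm([
  [-0.3,0,0,0,0],
  [-0.3,0,0,0,0],
  [0,0,0,0,0],
])

```text
t: 17.38
ee_pos: [499.6, -48.5, 116.7]
orientation: [0.101, 3.14, -0.0]
ft_force: [-3.3, -1.7, -1.2]
width: 0.4
grasp_force: 1.5
```

Emit:
move_arm([
  [-0.2,0,0,0,0],
  [-0.2,0,0,0,0],
  [0,0,0,0,0],
])

```text
t: 17.75
ee_pos: [502.8, -48.7, 116.5]
orientation: [-0.101, -3.139, -0.0]
ft_force: [-4.6, 0.8, 0.3]
width: 0.2
grasp_force: 2.6
```

Emit:
move_arm([
  [-0.1,0,0,0,0],
  [-0.1,0,0,0,0],
  [0,0,0,0,0],
])

```text
t: 18.12
ee_pos: [503.8, -48.8, 116.3]
orientation: [-0.101, -3.137, -0.0]
ft_force: [-7.7, -0.4, 0.7]
width: 0.6
grasp_force: 3.6
```

Emit:
move_arm([
  [-0.1,0,0,0,0],
  [-0.1,0,0,0,0],
  [0,0,0,0,0],
])

```text
t: 18.5
ee_pos: [504.8, -48.8, 116.0]
orientation: [-0.101, -3.135, -0.0]
ft_force: [-9.9, 0.0, 0.8]
width: 0.5
grasp_force: 4.8
```

Emit:
move_arm([
  [-0.1,0,0,0,0],
  [-0.1,0,0,0,0],
  [0,0,0,0,0],
])

```text
t: 18.88
ee_pos: [505.9, -48.9, 115.8]
orientation: [-0.101, -3.133, -0.001]
ft_force: [-11.2, 0.3, 1.3]
width: 0.4
grasp_force: 5.8
```

Emit:
move_arm([
  [1,0,0,0,0],
  [3,0,0,0,0],
  [3,0,0,0,0],
  [1.7,0,0,0,0],
  [0,3.75,0,0,0],
  [0,3.75,0,0,0],
  [0,3.75,0,0,0],
  [0,3.75,0,0,0],
  [0,0,0,0,0],
])

```text
t: 20.0
ee_pos: [433.9, 108.2, 117.3]
orientation: [0.095, 3.137, 0.002]
ft_force: [0.0, -0.2, 0.2]
width: 0.1
grasp_force: 0.0
```

Emit:
move_arm([
  [-0.6,0,0,0,0],
  [-0.6,0,0,0,0],
  [0,0,0,0,0],
])

```text
t: 20.38
ee_pos: [444.9, 104.6, 116.8]
orientation: [0.103, 3.139, 0.0]
ft_force: [0.5, 0.0, -0.8]
width: 0.5
grasp_force: 0.0
```

Emit:
move_arm([
  [-0.4,0,0,0,0],
  [-0.4,0,0,0,0],
  [0,0,0,0,0],
])

```text
t: 20.75
ee_pos: [451.5, 104.6, 116.5]
orientation: [-0.101, -3.139, 0.001]
ft_force: [-3.4, -0.8, 0.6]
width: -0.0
grasp_force: 1.5
```

Emit:
move_arm([
  [-0.3,0,0,0,0],
  [-0.3,0,0,0,0],
  [0,0,0,0,0],
])

```text
t: 21.12
ee_pos: [458.3, 104.5, 116.7]
orientation: [0.101, 3.14, -0.0]
ft_force: [-2.2, 0.5, 2.7]
width: 0.6
grasp_force: 1.6
```

Emit:
move_arm([
  [-0.3,0,0,0,0],
  [-0.3,0,0,0,0],
  [0,0,0,0,0],
])

```text
t: 21.5
ee_pos: [464.4, 104.1, 116.7]
orientation: [0.101, 3.139, 0.0]
ft_force: [-3.5, -1.6, 1.9]
width: 0.4
grasp_force: 1.5
```

Emit:
move_arm([
  [-0.2,0,0,0,0],
  [-0.2,0,0,0,0],
  [0,0,0,0,0],
])

```text
t: 21.88
ee_pos: [468.2, 103.8, 116.7]
orientation: [0.101, 3.14, 0.0]
ft_force: [-3.2, -0.1, 2.6]
width: 0.6
grasp_force: 1.6
```

Left is now free; stop expected near x ≈ 512.

Emit:
move_arm([
  [-0.5,0,0,0,0],
  [-0.5,0,0,0,0],
  [-0.5,0,0,0,0],
  [-0.5,0,0,0,0],
  [-0.5,0,0,0,0],
  [-0.5,0,0,0,0],
  [-0.5,0,0,0,0],
  [0,0,0,0,0],
])

```text
t: 22.88
ee_pos: [503.1, 101.5, 116.4]
orientation: [-0.101, -3.14, 0.0]
ft_force: [-2.5, -0.8, -0.4]
width: 0.3
grasp_force: 1.3
```

Emit:
move_arm([
  [-0.3,0,0,0,0],
  [-0.3,0,0,0,0],
  [0,0,0,0,0],
])

```text
t: 23.25
ee_pos: [509.1, 101.1, 116.7]
orientation: [0.101, 3.14, -0.0]
ft_force: [-4.1, -0.0, -0.3]
width: 0.9
grasp_force: 1.6
```

Emit:
move_arm([
  [-0.2,0,0,0,0],
  [-0.2,0,0,0,0],
  [0,0,0,0,0],
])

```text
t: 23.62
ee_pos: [512.6, 100.9, 116.6]
orientation: [-0.101, -3.139, 0.0]
ft_force: [-5.6, 0.1, -0.7]
width: 0.2
grasp_force: 2.5
```

Emit:
move_arm([
  [-0.1,0,0,0,0],
  [-0.1,0,0,0,0],
  [0,0,0,0,0],
])

```text
t: 24.0
ee_pos: [513.6, 100.8, 116.4]
orientation: [-0.101, -3.137, 0.0]
ft_force: [-6.5, 1.0, -1.4]
width: 0.8
grasp_force: 3.5
```

Press to about 11 N, then retreat and lift, and look.

Emit:
move_arm([
  [-0.1,0,0,0,0],
  [-0.1,0,0,0,0],
  [-0.1,0,0,0,0],
  [0,0,0,0,0],
])

```text
t: 24.5
ee_pos: [515.2, 100.5, 115.9]
orientation: [-0.101, -3.134, 0.001]
ft_force: [-11.1, 1.1, 0.3]
width: 0.5
grasp_force: 5.1
```

Emit:
move_arm([
  [-0.1,0,0,0,0],
  [0,0,0,0,0],
])

```text
t: 24.75
ee_pos: [515.7, 100.5, 115.8]
orientation: [-0.101, -3.133, 0.001]
ft_force: [-12.9, 1.2, 0.6]
width: 0.8
grasp_force: 5.6
```

Emit:
move_arm([
  [1,0,0,0,0],
  [3,0,0,0,0],
  [3,0,0,0,0],
  [2.5,0,0,0,0],
  [0,0,-4,0,0],
  [0,0,-4,0,0],
  [0,4,-4,0,0],
  [0,5,0,0,0],
  [0,5,0,0,0],
  [0,0,0,0,0],
])

```text
t: 26.0
ee_pos: [434.9, 249.8, 237.9]
orientation: [0.095, 3.135, 0.005]
ft_force: [0.1, -0.5, -0.6]
width: -0.2
grasp_force: 0.0
```

```bash
python3 - <<'E'
from h import *
a=optics.get_image("scene")[145:245,260:410];b=optics.get_image("side")[150:290,285:425]
cv2.imwrite("pics/z2.png",np.hstack([cv2.copyMakeBorder(cv2.resize(a,None,fx=2.6,fy=2.6),0,140,0,0,0),cv2.resize(b,(400,400))]))
E
```

```text
(no output)
```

View pics/z2.png

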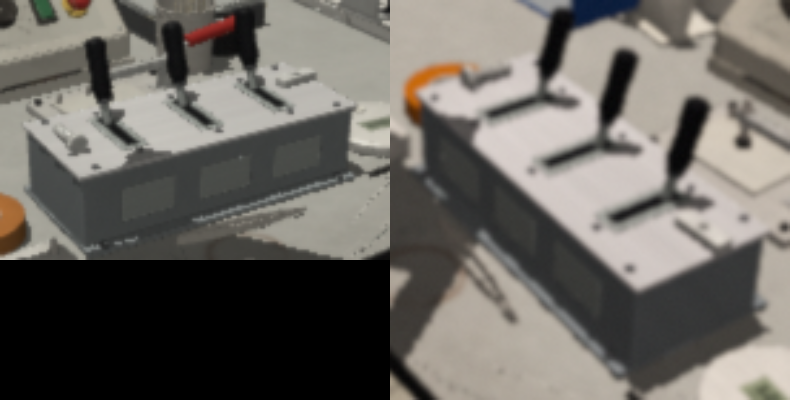

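All three levers lean away from the robot at the far ends of their slots (crop: (550,40), (617,85), (687,130)). The bolt, nut plate and tweezers are where they were.

```bash
python3 -c "
from workcell import close_job
print(close_job())"
```

```text
the job is handed in; nothing more can be done
None
```

All three levers are thrown fully home (order: middle, right, left), the highest push I read was about 13 N, the bolt, nut plate and tweezers look unmoved in the final pictures, nothing else was touched, and the job is handed in at about 26 s.

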